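# Make up the spare outlet on the airbrush manifold

### The job

The brass compression nut on the air manifold is only loosely started: run it down clockwise with the fingers until it is finger-tight, then put the larger ring spanner over it and give it one quarter turn more with the spanner. Use no brute force on the soft brass, lift the spanner off again and lay it flat on the green cutting mat, and leave the other things on the desk where they are.

Things in the scene. Friction and masses are not known exactly. Their poses are not given: they have to be found in the camera images.
- nut_mid (a point): Centre of the brass hexagon nut, half-way up: 38 mm across flats, 44 over corners, 24 mm tall (top 5 mm a round cone, 38 down to 31 mm). Frame turns with the nut: z up, flats face 0, 60, 120.. degrees from x. Tightens clockwise from above; stays where left. Started loosely: an unknown 25 to 70 degrees short of finger-tight. An 18 mm copper tube stub stands out of its top.
- tube_top (a point): Top of the copper tube stub, 15 mm above the nut's top. Past finger-tight it sinks, only 1.8 mm a turn: too little to measure by, so count the nut's own turning. The nut runs freely (0.1 N m) until finger-tight; there its resistance steps up to 0.9 N m, also the torque of the extra turn. A finger grip of 20 N stalls there; a hard grip would turn it on.
- fitting: Aluminium manifold block fixed to the desk, 85 (x) by 150 (y) by 28 mm tall; origin at the centre of its underside, z up, yaw varies. In the middle of its top stands a round brass fitting, 48 mm diameter, its top 52 mm above the desk; above that the nut, centre 68 mm above the desk. Two 35 mm tall paint pots stand about 105 mm from the nut on its +x side.
- ring_mid (a point): Centre of the hole of the larger steel ring spanner, half-way up. Closed hexagon ring: 40 mm across flats inside, 53 outside, 16 tall; x points along the handle, square to an inside flat; z up. Weighs 0.28 kg. Fits the nut six ways round with about 6 degrees of play each way; turned back beyond the play it loosens the nut. Fully down it rests on the round fitting, this point 60 mm above the desk.
- handle_mid (a point): Point on the same spanner's handle, 85 mm from the ring's centre along x, near (8 mm beyond) its centre of mass, level with the ring's centre. The handle is a straight steel bar 14 mm wide, 12 mm thick, ending 185 mm from the ring's centre in a round end 22 mm across. Lying on the mat the point is 11 mm above the desk and the bar's underside 5 mm.
- mat: Green cutting mat, fixed, 270 mm (x) by 340 mm (y), 3 mm thick, origin at the centre of its underside. Two spanners (75 mm either side of its middle line, which is which varies) and a black brush pen along its middle lie on it.
- paint_pot_a: White plastic paint pot, 36 mm diameter, 35 mm tall, origin under its centre; leave it.
- paint_pot_b: Glass paint pot with a black cap, 36 mm diameter, 35 mm tall, origin under its centre; leave it.
- brush_pen: Black brush pen lying on the mat along its x, 12 mm diameter, 130 mm long; leave it.
- small_spanner: The smaller spanner, which does not fit (26 mm inside flats, 150 mm long), on the mat. Origin under the centre of its ring, x along its handle; leave it.
- spanner: Body of the larger spanner: origin under the centre of its ring, on the underside, axes as at its ring's centre.
- nut: Body of the nut: the same point and axes as its centre.
- washer_top (a point): Top of the thin steel washer sleeve, 27 mm diameter, in the nut's mouth around the tube, about 3 mm above the nut's top. It sinks with the nut until finger-tight, only 1.8 mm a turn: too little to measure by.
Things that resemble listed ones, but are neither listed nor needed, are in the scene too. What is shaped like the fitting but red is not meant. What is shaped like the spanner but brown is not meant.

How it is judged:
By the outcome, as a careful person would: the job done as asked, in the order asked, and still so for the second after the job is handed in, with the robot touching nothing.
It also fails if it takes over 72 s, if anything falls off the work surface, if the arm or the gripper's body presses on something with over 40 N, if the wrist force passes 120 N, or if a joint passes its speed limit or range.

### The arm

A 6-joint arm with a two-finger parallel gripper is mounted at the origin on the work surface. World frame = base frame: x ahead of the robot, y to its left, z up, the work surface at z = 0. Lengths are in mm, angles in degrees, forces in N, time in s.
With the tool pointing down it reaches from about 350 to 850 mm from the base axis. Payload 8.1 kg.
Tool frame: the origin (TCP) lies at the very end of the fingers, on their centre line; the grasp point (between the pads) lies 19 mm behind it; z points along the fingers, y is the direction in which the jaws open and shut (so a half turn about z gives the same grasp; the last joint's range is limited). The gripper opens to 85 mm and grips with 20 to 120 N. Pads are 22 mm wide; open, the fingers measure 114 mm over their backs; the gripper's body (76 mm by 85 mm) begins 54 mm behind the grasp point. The pads swing forward as they close: fully open they stand 13 mm farther back than shut.
Start: joints at [61.857, 7.471, 85.268, -0, 87.261, -4.893], TCP at [236.832, 551.286, 231.292] pointing down, gripper open.
Joint ranges: [-169.43, 169.43], [-51.17, 129.36], [1.28, 143.12], [-76.62, 256.62], [0, 156.53], [-152.29, 152.29]. Speed limits (degrees/s): [136.94, 136.94, 159.86, 180, 180, 180].

### API

Orientations are given as [roll, pitch, yaw] about the fixed x, y, z axes, in that order (R = Rz(yaw) Ry(pitch) Rx(roll)).
In Python, from bench import r, eyes gives the robot as it stands. The module is installed in compiled form; this text tells all that it offers.
- The arm moves only by the tool play_rows, never from a script. Its argument "deltas" is a list of rows, each a list of 3 entries, a list of its own where there are three numbers: the shift along the tool's x, y, z in m, then the turn, a rotation vector about the tool's x, y, z in rad, then the closure, from 0 (fully open) to 1 (shut). A call has 1 to 8 rows; each row shifts and turns the pose as measured when the row begins, along the tool's axes as they then stand; what a row does not reach is not made up. A row lasts 1/8 s, in which the tool goes at most 62.5 mm and 10.7 degrees, less where a joint would pass 70% of its speed; a pose out of reach is approached as far as the arm can. A call with a gripper value outside its range is refused whole. The fingers move at their own pace and stop on an object; "force" is the grip in N (left out, the last holds). Time passes only in rows, so rows that do not move let the fingers close. It gives the time, the measured TCP pose, the force and the opening at its end, in the units of the state.
- r.sense(): the state, without advancing time (a new reading comes with each control period).
- eyes.snapshot(name): name is "scene" or "side" or "wrist"; returns the picture (384x512x3 uint8, red, green, blue); there is no depth.
- eyes.get_calibration(name): a dict with "mtx" (3x3 intrinsics, pixels), "D" ([k1, k2, p1, p2, k3] as OpenCV has them; the pictures are not rectified), "R" (3x3) and "t" (3): a world point X has camera coordinates R X + t; the wrist camera has in their place "T_tool_cam" (4x4, takes a point from camera to tool coordinates, whose origin is the TCP and whose axes are the flange's). Camera axes: x right, y down, z forward; pixel columns grow to the right and rows downward; lengths in mm; the calibration is good to about 2 mm. A picture is of the moment at which its call begins: read the wrist's pose just before it. get_calibration takes no time and is no camera call.
- r.hand_in(): hands the job in, once; it reports no verdict.
The state is a dict: "time": time; "joint_pos": joint angles; "qd": joint speeds; "joint_efforts": joint torques, N m; "tool_pos": TCP position; "tcp_rot": TCP orientation; "ft_force": force on the tool from outside, world axes, zero at the start; "wrist_torque": the same for the moment, N m; "finger_gap": finger opening in mm.
Only numpy, scipy, OpenCV 4.12 (cv2) and the standard library are available. Lean on these libraries where they do the work, as an engineer would, in place of code of your own. Each camera call takes 0.05 s, during which the arm holds its last target. There are 200 camera calls.

## Working session

There is one attempt and no reset: what is moved stays moved. The work goes in short steps, Python scripts to look and compute and a tool call to move; the robot and the scene stay as the last step left them, time stands still between calls to the robot, and variables do not carry over. Pictures are saved under pics/ and viewed, about 8 in all and at most 12, crops included, and the job is handed in when it is done.

Besides the shell and the picture viewer there is one more tool, called as name([rows], argument=value, ...), one row to a line, values as JSON. play_rows: Moves the arm, as the interface text tells. Its arguments: {"type":"object","properties":{"deltas":{"type":"array"},"force":{"type":"number"}},"required":["deltas"]}

```bash
mkdir -p pics; python3 - <<'E'
from bench import r, eyes
import cv2, numpy as np
print(r.sense())
for n in ("scene","side","wrist"):
    im=eyes.snapshot(n); cv2.imwrite(f"pics/{n}0.png",im[:,:,::-1])
    c=eyes.get_calibration(n); print(n,{k:np.round(v,4).tolist() for k,v in c.items()})
a=[cv2.imread(f"pics/{n}0.png") for n in("scene","side")]
cv2.imwrite("pics/s0.png",cv2.resize(a[0],(800,600),interpolation=cv2.INTER_CUBIC))
cv2.imwrite("pics/d0.png",cv2.resize(a[1],(800,600),interpolation=cv2.INTER_CUBIC))
E
```

```text
{'time': 0.0, 'joint_pos': array([ 6.18556598e+01,  7.51240922e+00,  8.53284797e+01, -4.29185054e-05,
        8.72603612e+01, -4.89549246e+00]), 'qd': array([ 0.00868795, -0.0230572 ,  0.02846576,  0.01875799, -0.08565472,
        0.0809864 ]), 'joint_efforts': array([-5.98751976e-04, -5.69437373e+01, -5.00522268e+01, -2.54736542e-04,
        1.57691503e-02,  1.27413182e-05]), 'tool_pos': array([236.58701651, 550.80829598, 230.28021444]), 'tcp_rot': array([-1.79899116e+02, -8.59782214e-03,  1.56751147e+02]), 'ft_force': array([ 0.2665219 , -0.33359481, -0.14370504]), 'wrist_torque': array([-0.02051079, -0.00359944, -0.00515845]), 'finger_gap': 85.33506529816955}
scene {'mtx': [[368.6038, 0.0, 257.5571], [0.0, 368.6038, 193.4685], [0.0, 0.0, 1.0]], 'D': [0.0125, 0.0, 0.0, 0.0, 0.0], 'R': [[-0.8873, 0.4611, 0.0132], [0.3971, 0.7781, -0.4868], [-0.2347, -0.4266, -0.8734]], 't': [495.6548, -97.8226, 1083.5947]}
side {'mtx': [[358.2235, 0.0, 256.4656], [0.0, 358.2235, 194.5409], [0.0, 0.0, 1.0]], 'D': [-0.041, 0.0, 0.0, 0.0, 0.0], 'R': [[0.7009, -0.7131, 0.0143], [-0.3623, -0.3733, -0.854], [0.6144, 0.5934, -0.52]], 't': [-423.0532, 199.4855, 947.7149]}
wrist {'mtx': [[296.5488, 0.0, 255.5914], [0.0, 296.5488, 198.3303], [0.0, 0.0, 1.0]], 'D': [-0.0406, 0.0, 0.0, 0.0, 0.0], 'T_tool_cam': [[0.0016, -0.9542, -0.2991, 77.438], [1.0, 0.0014, 0.0007, -0.033], [-0.0003, -0.2991, 0.9542, -142.7697], [0.0, 0.0, 0.0, 1.0]]}
```

View pics/s0.png

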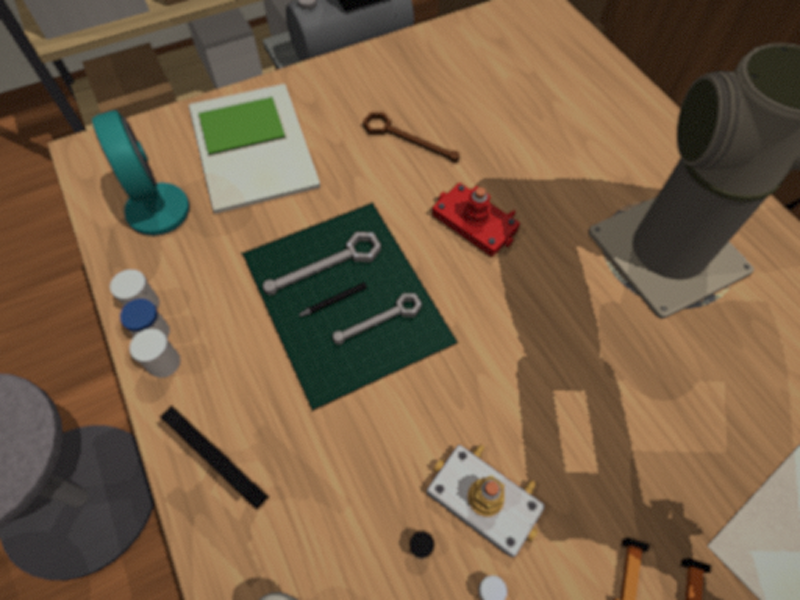

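View pics/d0.png

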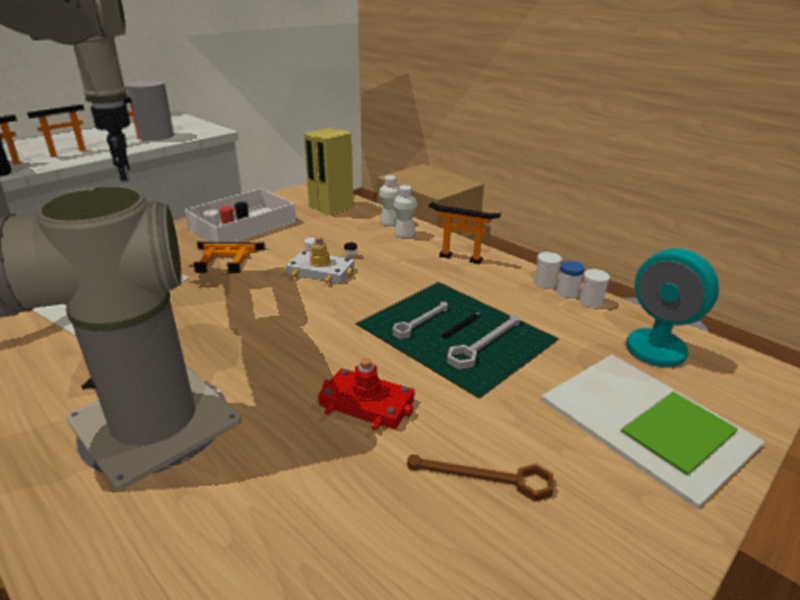

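Scene view (800x600): the candidates are the aluminium block with the brass nut at (488,495) and the red block at (478,210), which is excluded. For spanners there is the large steel one (ring 364,246, end 270,286), the small one (ring 408,303) and the brown one (376,123), also excluded. The steel one with the bigger ring fits the description. One crop picture will confirm it.

```bash
cat > h.py <<'E'
import numpy as np, cv2
from bench import r, eyes
from scipy.spatial.transform import Rotation as Ro
def cam(n, s=None):
    c=eyes.get_calibration(n)
    if n!="wrist": return c["mtx"],c["D"],np.array(c["R"]),np.array(c["t"])
    s=s or r.sense(); T=np.eye(4); T[:3,:3]=Ro.from_euler("xyz",s["tcp_rot"],degrees=True).as_matrix(); T[:3,3]=s["tool_pos"]
    M=np.linalg.inv(T@np.array(c["T_tool_cam"])); return c["mtx"],c["D"],M[:3,:3],M[:3,3]
def back(n,px,z,s=None):
    K,D,R,t=cam(n,s); u=cv2.undistortPoints(np.array(px,float).reshape(-1,1,2),np.array(K),np.array(D)).reshape(-1,2)
    d=np.c_[u,np.ones(len(u))]@R; o=-R.T@t; k=(np.array(z)-o[2])/d[:,2]; return o+d*k[:,None]
def proj(n,X,s=None):
    K,D,R,t=cam(n,s); return cv2.projectPoints(np.array(X,float).reshape(-1,3),cv2.Rodrigues(R)[0],t,np.array(K),np.array(D))[0].reshape(-1,2)
def crop(im,x,y,w,h,f): return cv2.resize(im[y:y+h,x:x+w],None,fx=f,fy=f,interpolation=cv2.INTER_CUBIC)
E
python3 - <<'E'
from h import *
sc=cv2.imread("pics/scene0.png");sd=cv2.imread("pics/side0.png")
a=crop(sc,160,140,120,90,3.3);b=crop(sc,264,276,100,75,3.96);c=crop(sd,225,180,120,72,3.3);d=crop(sd,170,140,80,48,4.95)
cv2.imwrite("pics/c1.png",np.vstack([np.hstack([a[:297,:396],b[:297,:396]]),np.hstack([c[:237,:396],d[:237,:396]])]))
f=1.5625
print(back("scene",np.array([[364,246],[270,286],[408,303],[338,337]])/f,[11]*4).round())
print(back("scene",np.array([[491,487],[460,448],[543,505],[516,553],[430,490],[421,540],[493,580]])/f,[95,28,28,28,28,35,35]).round())
print(back("side",np.array([[320,238],[463,354],[517,322]])/f,[95,11,11]).round())
E
```

```text
[[ 504. -259.   11.]
 [ 690. -257.   11.]
 [ 488. -115.   11.]
 [ 624. -111.   11.]]
[[544. 227.  95.]
 [539. 150.  28.]
 [475. 276.  28.]
 [544. 311.  28.]
 [609. 183.  28.]
 [653. 237.  35.]
 [591. 325.  35.]]
[[ 544.  220.   95.]
 [ 517. -258.   11.]
 [ 691. -266.   11.]]
```

View pics/c1.png

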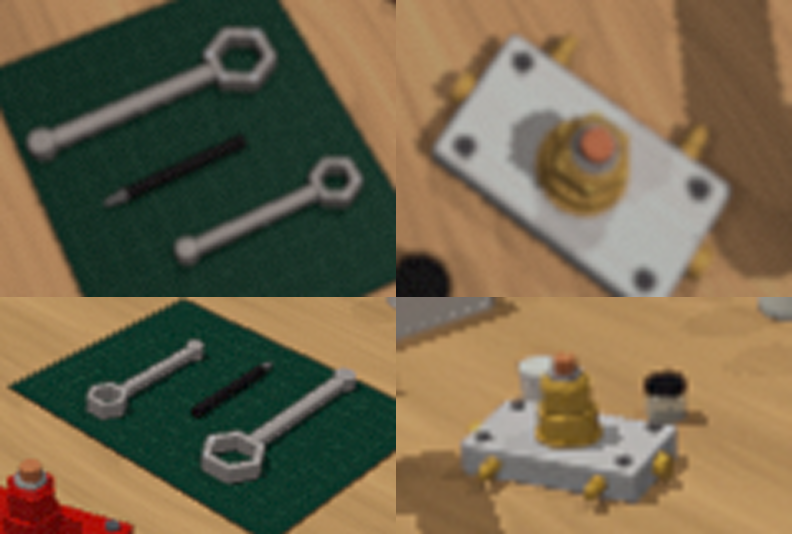

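The crop confirms it. The large steel spanner's ring is at about (508,-259) with its handle towards +x. The nut is at about (544,224), and the pots are at (653,237) and (591,325). Next I'll move over the nut for a wrist view.

play_rows([
  [[-0.051,-0.022,0],[0,0,0],0],
  [[-0.051,-0.022,0],[0,0,0],0],
  [[-0.051,-0.022,0],[0,0,0],0],
  [[-0.051,-0.022,0],[0,0,0],0],
  [[-0.051,-0.022,0.01],[0,0,0],0],
  [[-0.051,-0.022,0.03],[0,0,0],0],
  [[-0.051,-0.022,0.03],[0,0,0],0],
  [[-0.051,-0.022,0.02],[0,0,0],0],
], force=20)

```text
time: 1.15
tool_pos: [546.7, 224.9, 140.3]
tcp_rot: [179.9, 0.1, 157.2]
ft_force: [-0.3, 0.5, 0.2]
finger_gap: 85.4
```

play_rows([
  [[0,0,0.01],[0,0,0],0],
  [[0,0,0],[0,0,0],0],
])

```text
time: 1.4
tool_pos: [547.1, 220.8, 126.9]
tcp_rot: [-179.9, -0.1, 156.9]
ft_force: [0.2, 0.1, -0.2]
finger_gap: 85.5
```

```bash
cat > nutview.py <<'E'
import sys; from h import *
# usage: nutview.py tag cx cy ; draws predicted nut centre, prints state
tag,cx,cy=sys.argv[1],float(sys.argv[2]),float(sys.argv[3])
s=r.sense(); im=eyes.snapshot("wrist")[:,:,::-1].copy(); cv2.imwrite(f"pics/{tag}raw.png",im)
import json; json.dump({k:np.array(v).tolist() for k,v in s.items()},open(f"{tag}.json","w"))
p=proj("wrist",[cx,cy,78],s)[0]; x,y=[int(max(0,v)) for v in p-[64,50]]
print(s["time"],s["tool_pos"].round(1),s["tcp_rot"].round(2),"crop origin",x,y,"pred",p)
cv2.imwrite(f"pics/{tag}.png",crop(im,x,y,128,100,6))
E
python3 nutview.py n1 544 224
```

```text
1.4 [547.1 220.8 126.9] [-1.7986e+02 -1.3000e-01  1.5689e+02] crop origin 194 166 pred [258.08518332 216.83936226]
```

View pics/n1.png

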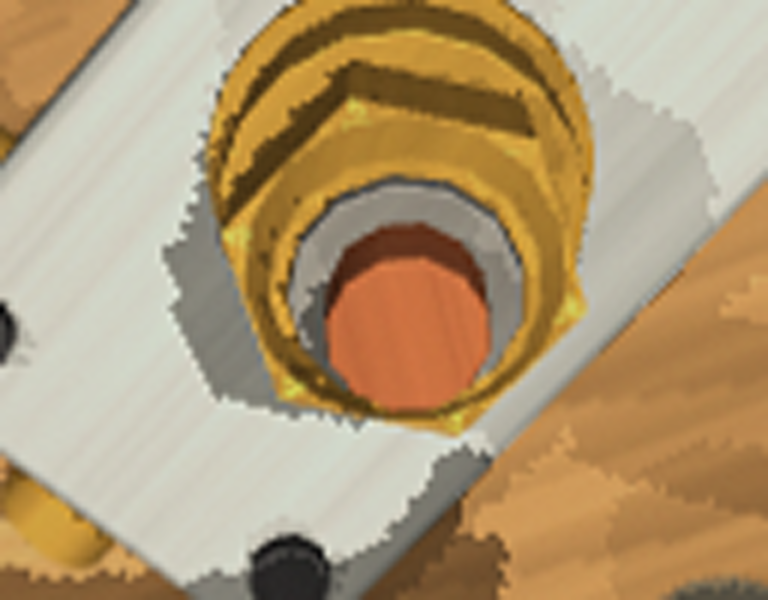

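The nut's hexagon corners in the crop are at (355,103), (235,232), (285,390), (458,430), (578,310) and (535,132). The tube top centre is at (409,335). I'll fit the pose from these.

```bash
cat > fit.py <<'E'
import sys,json; from h import *
from scipy.optimize import least_squares
def fit(tag,org,C,tube=None,g=(544,224),z=75,six=True):
    s={k:np.array(v) for k,v in json.load(open(tag+".json")).items()}
    P=np.array(C,float)/6+org-0.4; 
    W=back("wrist",P,[z]*len(P),s)[:,:2]
    def res(q):
        a=np.degrees(np.arctan2(*(W-q[:2]).T[::-1])); k=np.round((a-q[2]-30)/60)
        b=np.radians(q[2]+30+60*k); return (W-q[:2]-q[3]*np.c_[np.cos(b),np.sin(b)]).ravel()
    best=min((least_squares(res,[*W.mean(0),t0,21.9]) for t0 in (0,15,30,45)),key=lambda o:o.cost)
    q=best.x; print("centre",q[:2].round(1),"theta mod60 %.1f r %.1f rms %.2f"%(q[2]%60,q[3],(best.cost*2/len(P))**.5))
    if tube: print("tube",back("wrist",np.array([tube])/6+org-0.4,[95],s).round(1))
E
python3 - <<'E'
from fit import *
fit("n1",[194,166],[(355,103),(235,232),(285,390),(458,430),(578,310),(535,132)],(409,335))
E
```

```text
centre [541.6 227.6] theta mod60 24.0 r 21.0 rms 0.60
tube [[541.8 227.4  95. ]]
```

play_rows([
  [[0.0076,0.004,0],[0,0,0],0],
  [[0,0,0],[0,0,-0.149],0],
  [[0,0,0],[0,0,-0.149],0],
  [[0,0,0],[0,0,0],0],
])

```text
time: 1.95
tool_pos: [540.0, 234.1, 131.5]
tcp_rot: [179.9, 0.2, 174.8]
ft_force: [-0.9, 0.2, -1.3]
finger_gap: 85.4
```

play_rows([
  [[-0.0023,-0.0064,0.03],[0,0,0.012],0],
  [[0,0,0],[0,0,0],0],
  [[0,0,0],[0,0,0],0],
])

```text
time: 2.33
tool_pos: [542.1, 230.7, 104.6]
tcp_rot: [179.8, 0.4, 173.8]
ft_force: [-0.9, -0.4, 0.6]
finger_gap: 85.3
```

play_rows([
  [[0,-0.0035,0.025],[0,0,0],0],
  [[0,0,0.005],[0,0,0],0],
  [[0,0,0],[0,0,0],0],
])

```text
time: 2.7
tool_pos: [544.0, 229.2, 78.6]
tcp_rot: [179.6, 0.7, 173.7]
ft_force: [-0.5, -0.1, -0.3]
finger_gap: 85.0
```

```bash
python3 -c "
from h import *
s=r.sense();print(s['time'],s['tool_pos'],s['tcp_rot'],s['qd'].round(2),s['wrist_torque'],s['ft_force'])
"
```

```text
2.7 [543.99960734 229.15041577  78.61819592] [179.6184676    0.67366582 173.70393839] [ 0.13 -0.16  0.04 -0.05  0.51  0.37] [0.01423438 0.01083476 0.03512837] [-0.51617218 -0.09582948 -0.34846476]
```

```bash
cat > go.py <<'E'
import sys; from h import *
def delta(x,y,z,yaw,s=None):
    s=s or r.sense(); Rc=Ro.from_euler("xyz",s["tcp_rot"],degrees=True); Rd=Ro.from_euler("xyz",[180,0,yaw],degrees=True)
    return (Rc.inv().apply(np.array([x,y,z])-s["tool_pos"])/1000).round(4).tolist(),(Rc.inv()*Rd).as_rotvec().round(3).tolist()
if __name__=="__main__":
    s=r.sense(); print(s["time"].__round__(2),s["tool_pos"].round(1),s["tcp_rot"].round(1),"F",s["ft_force"].round(1),"M",s["wrist_torque"].round(2),"gap",round(s["finger_gap"],1)); print(delta(*map(float,sys.argv[1:5]),s))
E
python3 go.py 541.7 227.5 56 174
```

```text
2.7 [544.  229.2  78.6] [179.6   0.7 173.7] F [-0.5 -0.1 -0.3] M [0.01 0.01 0.04] gap 85.0
([0.0024, -0.002, 0.0226], [0.007, 0.012, -0.005])
```

play_rows([
  [[0.0024,-0.002,0.0225],[0.007,0.012,-0.005],0],
  [[0,0,0],[0,0,0],0],
])

```text
time: 2.95
tool_pos: [542.2, 227.9, 56.1]
tcp_rot: [-180.0, 0.0, 174.0]
ft_force: [-0.8, 0.3, 0.2]
finger_gap: 85.4
```

```bash
python3 go.py 541.7 227.5 55 174
```

```text
2.95 [542.2 227.9  56.1] [-180.    0.  174.] F [-0.8  0.3  0.2] M [ 0.   -0.03 -0.03] gap 85.4
([0.0005, -0.0005, 0.0011], [-0.0, 0.001, 0.0])
```

play_rows([
  [[0,0,0.001],[0,0,0],1],
  [[0,0,0],[0,0,0],1],
  [[0,0,0],[0,0,0],1],
  [[0,0,0],[0,0,0],1],
  [[0,0,0],[0,0,0],1],
], force=20)

```text
time: 3.58
tool_pos: [542.6, 226.8, 55.9]
tcp_rot: [-179.9, 0.1, 174.0]
ft_force: [0.8, -0.8, -1.6]
finger_gap: 37.8
```

```bash
python3 go.py 541.7 227.5 55 174
```

```text
3.58 [542.6 226.8  55.9] [-1.799e+02  1.000e-01  1.740e+02] F [ 0.8 -0.8 -1.6] M [ 0.03 -0.05  0.01] gap 37.8
([0.001, 0.0006, 0.0009], [-0.002, 0.001, -0.0])
```

play_rows([
  [[0,0,0],[0,0,0.12],1],
  [[0,0,0],[0,0,0.12],1],
  [[0,0,0],[0,0,0.12],1],
  [[0,0,0],[0,0,0],1],
])

```text
time: 4.08
tool_pos: [542.6, 226.8, 55.9]
tcp_rot: [-179.9, 0.1, 152.8]
ft_force: [-0.5, -0.4, -1.3]
finger_gap: 37.6
```

```bash
python3 go.py 541.7 227.5 55 149
```

```text
4.08 [542.6 226.8  55.9] [-1.799e+02  1.000e-01  1.528e+02] F [-0.5 -0.4 -1.3] M [-0.12  0.03 -0.09] gap 37.6
([0.0012, 0.0002, 0.0009], [-0.001, 0.002, 0.067])
```

play_rows([
  [[0,0,0],[0,0,0.06],1],
  [[0,0,0],[0,0,0.06],1],
])

```text
time: 4.32
tool_pos: [542.6, 226.8, 55.9]
tcp_rot: [-179.9, 0.1, 146.2]
ft_force: [0.4, -0.1, -0.4]
finger_gap: 37.4
```

```bash
python3 go.py 541.7 227.5 55 140
```

```text
4.33 [542.6 226.8  55.9] [-1.799e+02  1.000e-01  1.462e+02] F [ 0.4 -0.1 -0.4] M [-0.13  0.07  0.14] gap 37.4
([0.0012, 0.0001, 0.0009], [-0.001, 0.002, 0.108])
```

play_rows([
  [[0,0,0],[0,0,0.06],1],
  [[0,0,0],[0,0,0.06],1],
])

```text
time: 4.58
tool_pos: [542.6, 226.8, 55.9]
tcp_rot: [-179.9, 0.1, 139.5]
ft_force: [0.2, -0.6, -1.1]
finger_gap: 37.6
```

```bash
python3 go.py 541.7 227.5 55 135
```

```text
4.58 [542.6 226.8  55.9] [-1.799e+02  1.000e-01  1.395e+02] F [ 0.2 -0.6 -1.1] M [-0.04  0.02  0.1 ] gap 37.6
([0.0012, -0.0001, 0.0009], [-0.001, 0.002, 0.078])
```

play_rows([
  [[0,0,0],[0,0,0.06],1],
  [[0,0,0],[0,0,0.06],1],
])

```text
time: 4.82
tool_pos: [542.7, 226.8, 55.9]
tcp_rot: [-180.0, 0.2, 132.8]
ft_force: [-0.4, -1.1, 0.5]
finger_gap: 37.8
```

```bash
python3 go.py 541.7 227.5 55 130
```

```text
4.83 [542.7 226.8  55.9] [-180.     0.2  132.8] F [-0.4 -1.1  0.5] M [-0.08  0.03  0.09] gap 37.8
([0.0012, -0.0002, 0.0009], [-0.001, 0.003, 0.048])
```

play_rows([
  [[0,0,0],[0,0,0.06],1],
])

```text
time: 4.95
tool_pos: [542.6, 226.8, 55.9]
tcp_rot: [-180.0, 0.2, 129.4]
ft_force: [-0.8, -0.4, -0.7]
finger_gap: 37.9
```

```bash
python3 go.py 541.7 227.5 55 130
```

```text
4.95 [542.6 226.8  55.9] [-180.     0.2  129.4] F [-0.8 -0.4 -0.7] M [0.01 0.01 0.07] gap 37.9
([0.0012, -0.0003, 0.0009], [-0.001, 0.003, -0.01])
```

play_rows([
  [[0,0,0],[0,0,0.06],1],
])

```text
time: 5.08
tool_pos: [542.6, 226.8, 55.8]
tcp_rot: [-180.0, 0.2, 126.1]
ft_force: [-0.0, -0.6, -1.4]
finger_gap: 36.9
```

```bash
python3 go.py 541.7 227.5 55 130
```

```text
5.08 [542.6 226.8  55.8] [-180.     0.2  126.1] F [-0.  -0.6 -1.4] M [-0.06 -0.02  0.09] gap 36.9
([0.0011, -0.0003, 0.0008], [-0.001, 0.003, -0.069])
```

play_rows([
  [[0,0,0],[0,0,0.06],1],
])

```text
time: 5.2
tool_pos: [542.7, 226.8, 55.9]
tcp_rot: [-180.0, 0.2, 122.7]
ft_force: [-0.2, -1.1, -1.9]
finger_gap: 37.9
```

```bash
python3 go.py 541.7 227.5 55 130
```

```text
5.2 [542.7 226.8  55.9] [-180.     0.2  122.7] F [-0.2 -1.1 -1.9] M [-0.08  0.08  0.13] gap 37.9
([0.0011, -0.0004, 0.0009], [-0.0, 0.003, -0.127])
```

play_rows([
  [[0,0,0],[0,0,0.06],1],
])

```text
time: 5.32
tool_pos: [542.6, 226.8, 55.9]
tcp_rot: [-180.0, 0.2, 119.4]
ft_force: [0.4, -1.3, -1.1]
finger_gap: 37.6
```

```bash
python3 go.py 541.7 227.5 55 130
```

```text
5.33 [542.6 226.8  55.9] [-180.     0.2  119.4] F [ 0.4 -1.3 -1.1] M [-0.08 -0.    0.1 ] gap 37.6
([0.0011, -0.0005, 0.0009], [-0.0, 0.003, -0.186])
```

play_rows([
  [[0,0,0],[0,0,0.05],1],
])

```text
time: 5.45
tool_pos: [542.6, 226.8, 55.9]
tcp_rot: [-180.0, 0.2, 116.6]
ft_force: [0.2, -0.3, -0.4]
finger_gap: 37.8
```

```bash
python3 go.py 541.7 227.5 55 130
```

```text
5.45 [542.6 226.8  55.9] [-180.     0.2  116.6] F [ 0.2 -0.3 -0.4] M [-0.12 -0.02  0.15] gap 37.8
([0.0011, -0.0005, 0.0009], [-0.0, 0.003, -0.234])
```

play_rows([
  [[0,0,0],[0,0,0.05],1],
])

```text
time: 5.58
tool_pos: [542.6, 226.8, 55.9]
tcp_rot: [180.0, 0.2, 113.9]
ft_force: [-0.2, -0.4, 0.1]
finger_gap: 37.2
```

```bash
python3 go.py 541.7 227.5 55 130
```

```text
5.58 [542.6 226.8  55.9] [180.    0.2 113.9] F [-0.2 -0.4  0.1] M [-0.13  0.13  0.87] gap 37.2
([0.001, -0.0005, 0.0009], [-0.0, 0.003, -0.282])
```

play_rows([
  [[0,0,0],[0,0,0.05],1],
])

```text
time: 5.7
tool_pos: [542.6, 226.9, 55.9]
tcp_rot: [180.0, 0.2, 111.2]
ft_force: [-0.5, -1.1, -1.5]
finger_gap: 37.4
```

```bash
python3 go.py 541.7 227.5 55 130
```

```text
5.7 [542.6 226.9  55.9] [180.    0.2 111.2] F [-0.5 -1.1 -1.5] M [-0.11  0.06  0.93] gap 37.4
([0.0009, -0.0006, 0.0009], [-0.0, 0.004, -0.329])
```

play_rows([
  [[0,0,0],[0,0,0],0],
  [[0,0,0],[0,0,0],0],
  [[0,0,0],[0,0,0],0],
  [[0,0,-0.035],[0,0,0],0],
  [[0,0,-0.035],[0,0,0],0],
  [[0,0,0],[0,0,0],0],
])

```text
time: 6.45
tool_pos: [542.5, 227.3, 127.9]
tcp_rot: [180.0, 0.2, 111.7]
ft_force: [0.2, -0.7, -0.6]
finger_gap: 85.2
```

```bash
python3 nutview.py n2 541.7 227.5; python3 go.py 541.7 227.5 125 115
```

```text
6.45 [542.5 227.3 127.9] [1.7997e+02 1.7000e-01 1.1169e+02] crop origin 191 170 pred [255.25193731 220.50902786]
6.5 [541.5 227.  125.9] [-179.9    0.2  111.7] F [-0.1  0.  -0. ] M [-0.07  0.01 -0.08] gap 85.5
([0.0004, 0.0004, 0.0009], [-0.002, 0.003, -0.058])
```

View pics/n2.png

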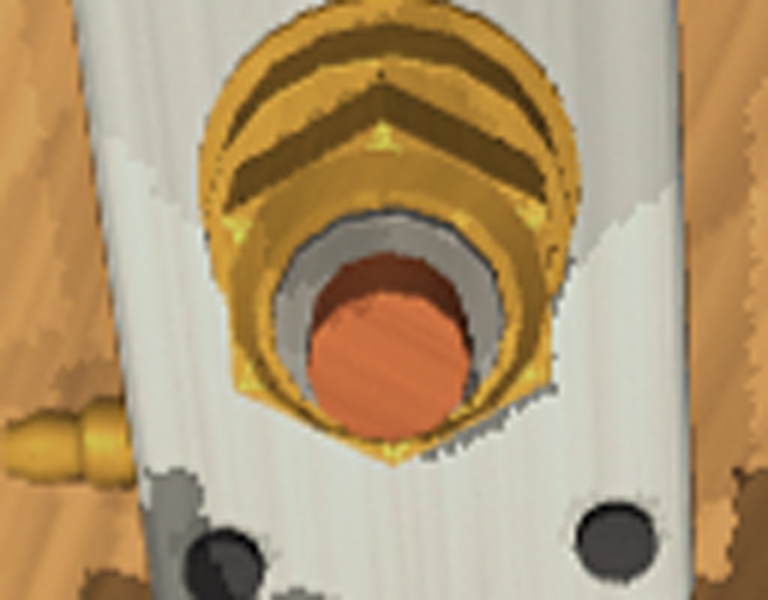

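The hexagon corners in the crop are now at (380,122), (230,220), (238,392), (393,465), (550,390) and (541,212). The tube top is at (389,365).

```bash
python3 - <<'E'
from fit import *
fit("n2",[191,170],[(380,122),(230,220),(238,392),(393,465),(550,390),(541,212)],(389,365))
E
```

```text
centre [542.1 226.7] theta mod60 23.4 r 21.6 rms 0.66
tube [[541.8 227.5  95. ]]
```

```bash
cat > plan.py <<'E'
import sys; from go import *
# straight-line plan in n rows to x y z yaw (tool down)
def plan(x,y,z,yaw,n,s=None):
    s=s or r.sense(); p0=s["tool_pos"]; y0=s["tcp_rot"][2]; d=(np.array([x,y,z])-p0)/n; dy=((yaw-y0+180)%360-180)/n
    print("from",p0.round(1),y0.round(1))
    for i in range(n):
        R=Ro.from_euler("xyz",[180,0,y0+dy*i],degrees=True); print((R.inv().apply(d)/1000).round(4).tolist(),round(-np.radians(dy),4))
if __name__=="__main__": a=list(map(float,sys.argv[1:])); plan(*a[:4],int(a[4]))
E
python3 plan.py 593 -259 150 180 9
```

```text
from [541.5 227.  125.9] 111.7
[-0.0523, -0.0146, -0.0027] -0.1325
[-0.0499, -0.0214, -0.0027] -0.1325
[-0.0466, -0.0278, -0.0027] -0.1325
[-0.0426, -0.0337, -0.0027] -0.1325
[-0.0377, -0.0391, -0.0027] -0.1325
[-0.0322, -0.0437, -0.0027] -0.1325
[-0.0262, -0.0476, -0.0027] -0.1325
[-0.0197, -0.0506, -0.0027] -0.1325
[-0.0128, -0.0528, -0.0027] -0.1325
```

play_rows([
  [[-0.052,-0.015,-0.01],[0,0,-0.13],0],
  [[-0.05,-0.021,-0.005],[0,0,-0.13],0],
  [[-0.047,-0.028,-0.003],[0,0,-0.13],0],
  [[-0.043,-0.034,0],[0,0,-0.13],0],
  [[-0.038,-0.039,0],[0,0,-0.13],0],
  [[-0.032,-0.044,0],[0,0,-0.13],0],
  [[-0.026,-0.048,0],[0,0,-0.13],0],
  [[-0.02,-0.051,0],[0,0,-0.13],0],
])

```text
time: 7.5
tool_pos: [586.0, -214.2, 133.5]
tcp_rot: [-179.9, -0.8, 173.8]
ft_force: [1.0, 0.4, 0.3]
finger_gap: 85.2
```

```bash
python3 go.py 593 -259 150 180
```

```text
7.5 [ 586.  -214.2  133.5] [-179.9   -0.8  173.8] F [1.  0.4 0.3] M [ 0.02  0.04 -0.01] gap 85.2
([-0.0115, -0.0438, -0.0166], [-0.001, -0.015, -0.108])
```

play_rows([
  [[-0.0115,-0.044,-0.0165],[-0.001,-0.015,-0.108],0],
  [[0,0,0],[0,0,0],0],
  [[0,0,0],[0,0,0],0],
])

```text
time: 7.88
tool_pos: [589.9, -263.5, 144.2]
tcp_rot: [179.8, -0.3, -180.0]
ft_force: [-0.3, -0.2, 0.0]
finger_gap: 85.3
```

```bash
python3 - <<'E'
from h import *
import json
s=r.sense(); im=eyes.snapshot("wrist")[:,:,::-1].copy(); json.dump({k:np.array(v).tolist() for k,v in s.items()},open("m1.json","w"))
print(s["time"],s["tool_pos"],s["tcp_rot"],proj("wrist",[[508,-259,19],[690,-259,11]],s))
cv2.imwrite("pics/m1raw.png",im); cv2.imwrite("pics/m1.png",crop(im,106,0,300,384,1.5625))
E
```

```text
7.875 [ 589.91165794 -263.50875489  144.18513658] [ 179.81514519   -0.34902236 -179.99242887] [[259.87011903 101.17587851]
 [258.73515356 280.36036792]]
```

View pics/m1.png

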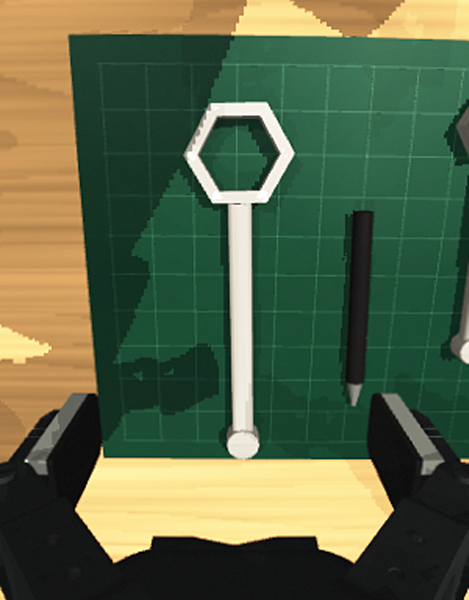

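The spanner's ring centre is at crop (239,153). The bar meets the ring at (240,207) and the round end is centred at (243,440). The pen and small spanner are clear to the right.

```bash
python3 - <<'E'
from h import *
import json
s={k:np.array(v) for k,v in json.load(open("m1.json")).items()}
P=np.array([[239,153],[240.5,215],[243,425],[243,440]])/1.5625+[106,0]
W=back("wrist",P,[19,17,17,17],s); print(W.round(1)); d=W[3]-W[0]; a=np.degrees(np.arctan2(d[1],d[0])); print("len",np.hypot(d[0],d[1]),"phi",a)
u=np.array([np.cos(np.radians(a)),np.sin(np.radians(a))]); print("handle_mid",W[0][:2]+85*u)
E
python3 go.py 593 -259 150 180
```

```text
[[ 505.3 -259.8   19. ]
 [ 539.3 -258.7   17. ]
 [ 676.2 -256.3   17. ]
 [ 687.7 -256.2   17. ]]
len 182.38772538567665 phi 1.137653491140439
handle_mid [ 590.29609151 -258.1111962 ]
7.92 [ 590.1 -263.4  144.5] [ 179.8   -0.3 -180. ] F [ 0.3  0.3 -0.5] M [ 0.   -0.01 -0.02] gap 85.5
([-0.0029, 0.0045, -0.0056], [0.003, -0.006, 0.001])
```

```bash
python3 go.py 585.3 -258.2 60 181
```

```text
7.92 [ 590.1 -263.4  144.5] [ 179.8   -0.3 -180. ] F [ 0.3  0.3 -0.5] M [ 0.   -0.01 -0.02] gap 85.5
([0.0043, 0.005, 0.0845], [0.003, -0.006, -0.017])
```

play_rows([
  [[0.0025,0.0025,0.042],[0.003,-0.006,-0.017],0],
  [[0.002,0.0025,0.042],[0,0,0],0],
  [[0,0,0],[0,0,0],0],
])

```text
time: 8.3
tool_pos: [585.2, -253.8, 57.8]
tcp_rot: [180.0, -0.0, -178.8]
ft_force: [-0.2, 0.2, -0.5]
finger_gap: 85.0
```

```bash
python3 go.py 585.3 -258.2 6 181
```

```text
8.3 [ 585.2 -253.8   57.8] [ 180.    -0.  -178.8] F [-0.2  0.2 -0.5] M [ 0.03 -0.01  0.01] gap 85.0
([-0.0, -0.0045, 0.0518], [0.001, -0.001, 0.004])
```

play_rows([
  [[0,-0.0045,0.03],[0,0,0.004],0],
  [[0,0,0],[0,0,0],0],
])

```text
time: 8.55
tool_pos: [586.9, -256.9, 30.2]
tcp_rot: [-180.0, 0.1, -178.9]
ft_force: [-0.5, 1.1, 0.2]
finger_gap: 85.3
```

```bash
python3 go.py 585.3 -258.2 6 181
```

```text
8.55 [ 586.9 -256.9   30.2] [-1.800e+02  1.000e-01 -1.789e+02] F [-0.5  1.1  0.2] M [ 0.05  0.05 -0.05] gap 85.3
([0.0016, -0.0013, 0.0242], [-0.0, 0.001, 0.002])
```

play_rows([
  [[0.0016,-0.0013,0.024],[0,0,0],0],
  [[0,0,0],[0,0,0],0],
  [[0,0,0],[0,0,0],0.4],
], force=60)

```text
time: 8.93
tool_pos: [590.8, -259.3, 15.0]
tcp_rot: [-179.7, 0.6, -178.8]
ft_force: [-0.4, -0.0, 0.0]
finger_gap: 69.9
```

```bash
python3 go.py 585.3 -258.2 6 181
```

```text
8.93 [ 590.8 -259.3   15. ] [-179.7    0.6 -178.8] F [-0.4 -0.   0. ] M [-0.03  0.04 -0.02] gap 69.9
([0.0056, 0.0013, 0.0089], [-0.005, 0.01, 0.003])
```

play_rows([
  [[0.0056,0.0013,0.009],[-0.005,0.01,0.003],0.4],
  [[0,0,0],[0,0,0],0.4],
])

```text
time: 9.18
tool_pos: [586.6, -258.7, 8.4]
tcp_rot: [-179.9, 0.2, -179.0]
ft_force: [-0.5, 0.4, 0.1]
finger_gap: 50.9
```

```bash
python3 go.py 585.3 -258.2 6 181
```

```text
9.18 [ 586.6 -258.7    8.4] [-179.9    0.2 -179. ] F [-0.5  0.4  0.1] M [-0.    0.02 -0.04] gap 50.9
([0.0013, 0.0005, 0.0024], [-0.001, 0.003, -0.0])
```

play_rows([
  [[0.0013,0.0005,0.0024],[-0.001,0.003,0],0.4],
  [[0,0,0.0005],[0,0,0],1],
  [[0,0,0],[0,0,0],1],
  [[0,0,0],[0,0,0],1],
  [[0,0,0],[0,0,0],1],
])

```text
time: 9.8
tool_pos: [585.6, -258.4, 6.1]
tcp_rot: [-180.0, 0.0, -179.0]
ft_force: [-0.2, -0.1, -0.0]
finger_gap: 12.4
```

```bash
python3 go.py 585.3 -258.2 66 181
```

```text
9.8 [ 585.6 -258.4    6.1] [-180.    0. -179.] F [-0.2 -0.1 -0. ] M [-0.03  0.02 -0.  ] gap 12.4
([0.0002, 0.0002, -0.0599], [-0.001, 0.001, -0.0])
```

play_rows([
  [[0,0,-0.02],[0,0,0],1],
  [[0,0,-0.04],[0,0,0],1],
  [[0,0,-0.05],[0,0,0],1],
  [[0,0,-0.03],[0,0,0],1],
  [[0,0,0],[0,0,0],1],
  [[0,0,0],[0,0,0],1],
])

```text
time: 10.55
tool_pos: [583.6, -257.4, 151.2]
tcp_rot: [179.9, -0.2, -179.0]
ft_force: [0.0, 0.2, -2.6]
finger_gap: 12.6
```

```bash
python3 go.py 610 177 150 144; python3 - <<'E'
from h import *
import json
s=r.sense(); im=eyes.snapshot("wrist")[:,:,::-1].copy(); json.dump({k:np.array(v).tolist() for k,v in s.items()},open("m2.json","w"))
cv2.imwrite("pics/m2raw.png",im); cv2.imwrite("pics/m2.png",crop(im,106,0,300,384,1.5625))
E
```

```text
10.55 [ 583.6 -257.4  151.2] [ 179.9   -0.2 -179. ] F [ 0.   0.2 -2.6] M [-0.03  0.    0.01] gap 12.6
([-0.0339, 0.4338, 0.0016], [0.0, -0.003, 0.646])
```

View pics/m2.png

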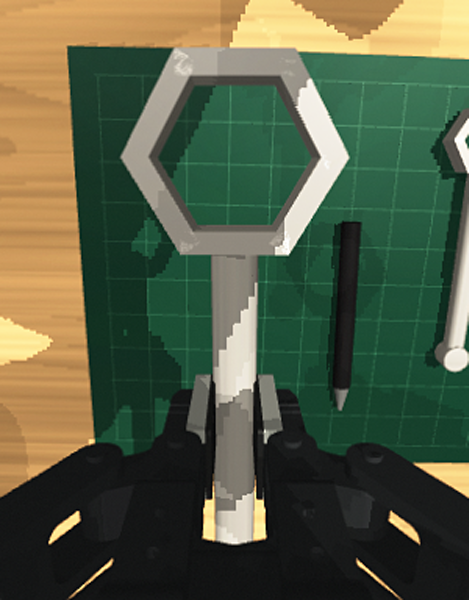

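The spanner is held (Fz -2.6 N). The ring's outer corners are at crop (121,156) and (349,156), the far edge is at y=47 (172..297), and the near edge is at y=256 (178..288). I'll get the ring's offset in the tool frame and its level from these.

```bash
python3 - <<'E'
from h import *
import json
from scipy.optimize import least_squares
s={k:np.array(v) for k,v in json.load(open("m2.json")).items()}
P=np.array([[121,156],[349,156],[172,47],[298,47],[178,256],[288,256]])/1.5625+[106-.2,-.2]
for dz in (8,13,18):
    W=back("wrist",P,[s["tool_pos"][2]+dz]*6,s); T=(W-s["tool_pos"])@Ro.from_euler("xyz",s["tcp_rot"],degrees=True).as_matrix()
    print(dz,"centre tool",T.mean(0).round(1),"corner mid",((T[0]+T[1])/2).round(1),"width",np.linalg.norm(T[0]-T[1]).round(1),"far/near",np.linalg.norm(T[2]-T[3]).round(1),np.linalg.norm(T[4]-T[5]).round(1),"flat2flat",((T[2]+T[3]-T[4]-T[5])/2).round(1))
# joint fit: ring centre x,y,z, pitch, yaw(about tool z) in tool frame
K,D,_,_=cam("wrist",s); M=np.linalg.inv(np.array(eyes.get_calibration("wrist")["T_tool_cam"]))
order=[(90,),(-90,)]
ang=np.radians([90,-90,150-120,0,0,0])
hexa={0:90,1:-90,2:30,3:-30,4:150,5:-150}
def res(q,sg):
    X=[]
    for i in range(6):
        b=np.radians(hexa[i]); X.append([30.6*np.cos(b),sg*30.6*np.sin(b),0])
    X=Ro.from_rotvec([0,q[3],0]).apply(Ro.from_rotvec([0,0,q[4]]).apply(np.array(X)))+q[:3]
    p=cv2.projectPoints(X,cv2.Rodrigues(M[:3,:3])[0],M[:3,3],np.array(K),np.array(D))[0].reshape(-1,2); return (p-P).ravel()
o=min((least_squares(res,[80,0,-13,0,0],args=(sg,)) for sg in(1,-1)),key=lambda o:o.cost)
print(o.x.round(3),"pitch,yaw deg",np.degrees(o.x[3:]).round(1),"cost",o.cost)
E
```

```text
8 centre tool [79.8  0.4 -7.8] corner mid [80.   0.6 -7.8] width 63.4 far/near 33.1 32.4 flat2flat [55.6  0.5  0.2]
13 centre tool [ 79.7   0.4 -12.8] corner mid [ 79.9   0.6 -12.8] width 61.1 far/near 31.9 31.2 flat2flat [53.6  0.5  0.2]
18 centre tool [ 79.6   0.4 -17.8] corner mid [ 79.8   0.6 -17.8] width 58.7 far/near 30.6 30.0 flat2flat [51.5  0.4  0.2]
[ 7.9656e+01  4.1700e-01 -1.4033e+01 -7.0000e-03  3.0000e-03] pitch,yaw deg [-0.4  0.2] cost 3.5099486521626817
```

```bash
python3 - <<'E'
from h import *
f=1.5625
print("torii base",back("side",np.array([[447,258],[476,260]])/f,[0,0]).round())
for z in (100,140,180): print(z,back("side",np.array([[430,205],[498,216]])/f,[z,z]).round(),back("scene",np.array([[168,410],[262,502]])/f,[z,z]).round())
E
python3 plan.py 606 180 190 144 8
```

```text
torii base [[834.  53.   0.]
 [881.  -8.   0.]]
100 [[893. 173. 100.]
 [966.  -5. 100.]] [[896. -73. 100.]
 [823. 105. 100.]]
140 [[815. 105. 140.]
 [883. -60. 140.]] [[888. -54. 140.]
 [818. 116. 140.]]
180 [[ 737.   37.  180.]
 [ 800. -115.  180.]] [[880. -34. 180.]
 [814. 126. 180.]]
from [ 583.7 -257.4  151.3] -179.0
[-0.0037, 0.0546, -0.0048] 0.0807
[0.0007, 0.0547, -0.0048] 0.0807
[0.0051, 0.0545, -0.0048] 0.0807
[0.0095, 0.0539, -0.0048] 0.0807
[0.0138, 0.053, -0.0048] 0.0807
[0.018, 0.0517, -0.0048] 0.0807
[0.0221, 0.0501, -0.0048] 0.0807
[0.0261, 0.0481, -0.0048] 0.0807
```

play_rows([
  [[-0.0037,0.054,-0.01],[0,0,0.08],1],
  [[0.0007,0.0545,-0.005],[0,0,0.08],1],
  [[0.005,0.0545,0],[0,0,0.08],1],
  [[0.0095,0.054,0],[0,0,0.08],1],
  [[0.014,0.053,0],[0,0,0.08],1],
  [[0.018,0.052,0],[0,0,0.08],1],
  [[0.022,0.05,0],[0,0,0.08],1],
  [[0.026,0.048,0],[0,0,0.08],1],
])

```text
time: 11.6
tool_pos: [601.3, 187.9, 149.6]
tcp_rot: [-179.2, -1.3, 142.7]
ft_force: [0.7, 0.0, -3.7]
finger_gap: 12.3
```

```bash
python3 go.py 606.3 179.8 130 144
```

```text
11.6 [601.3 187.9 149.6] [-179.2   -1.3  142.7] F [ 0.7  0.  -3.7] M [ 0.02 -0.1  -0.02] gap 12.3
([-0.0093, -0.0032, 0.0194], [-0.014, -0.023, -0.023])
```

play_rows([
  [[-0.0093,-0.0032,0.019],[-0.014,-0.023,-0.023],1],
  [[0,0,0],[0,0,0],1],
  [[0,0,0],[0,0,0],1],
])

```text
time: 11.98
tool_pos: [602.8, 184.4, 124.9]
tcp_rot: [-179.7, -0.4, 144.2]
ft_force: [0.2, 0.0, -2.4]
finger_gap: 11.9
```

```bash
python3 go.py 606.3 179.8 110 144
```

```text
11.97 [602.8 184.4 124.9] [-179.7   -0.4  144.2] F [ 0.2  0.  -2.4] M [ 0.01 -0.01 -0.02] gap 11.9
([-0.0056, -0.0015, 0.0149], [-0.005, -0.006, 0.004])
```

play_rows([
  [[-0.0056,-0.0015,0.015],[-0.005,-0.006,0.004],1],
  [[0,0,0],[0,0,0],1],
])

```text
time: 12.22
tool_pos: [606.6, 178.3, 108.9]
tcp_rot: [-180.0, -0.0, 143.9]
ft_force: [0.7, -0.2, -3.3]
finger_gap: 11.8
```

```bash
python3 go.py 606.3 179.8 90 144
```

```text
12.22 [606.6 178.3 108.9] [-180.    -0.   143.9] F [ 0.7 -0.2 -3.3] M [-0.04  0.02 -0.01] gap 11.8
([0.0011, 0.001, 0.0189], [-0.0, -0.001, -0.002])
```

play_rows([
  [[0.0011,0.001,0.021],[0,0,0],1],
  [[0,0,0],[0,0,0],1],
  [[0,0,0],[0,0,0],1],
])

```text
time: 12.6
tool_pos: [606.6, 179.1, 86.6]
tcp_rot: [-180.0, -0.0, 143.8]
ft_force: [0.4, 0.3, -2.3]
finger_gap: 12.2
```

```bash
python3 go.py 606.3 179.8 88 144;python3 nutview.py n3 541.7 227.2
```

```text
12.6 [606.6 179.1  86.6] [-180.    -0.   143.8] F [ 0.4  0.3 -2.3] M [ 0.04 -0.05 -0.03] gap 12.2
([0.0006, 0.0004, -0.0014], [-0.0, -0.0, -0.004])
12.6 [606.6 179.1  86.6] [-1.8000e+02 -2.0000e-02  1.4379e+02] crop origin 192 48 pred [256.89963472  98.63903967]
```

View pics/n3.png

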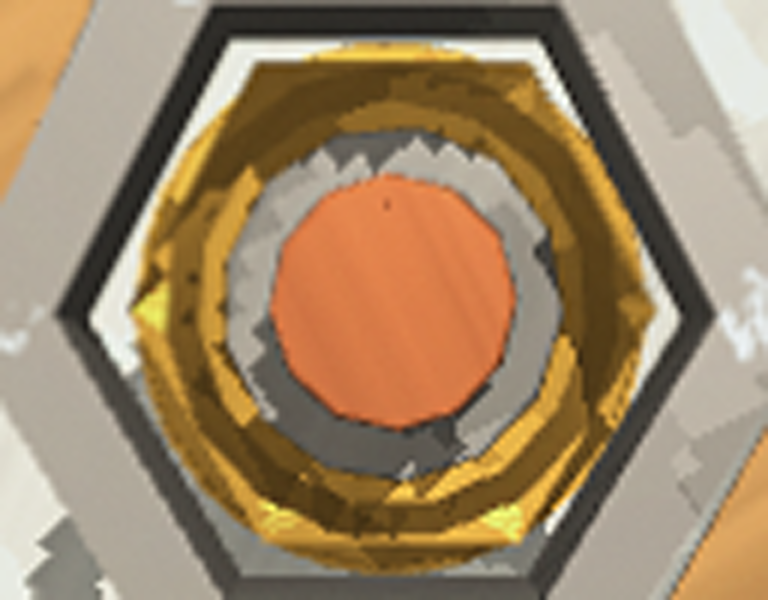

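The ring surrounds the nut with even margins. The nut corners are (135,309), (655,309), (253,65), (532,68), (268,535) and (515,540). The hole's lower rim corners are (88,318), (682,316), (228,38), (540,38), (238,577) and (530,577). The tube centre is (394,302).

```bash
python3 - <<'E'
from fit import *
fit("n3",[192,48],[(135,309),(655,309),(253,65),(532,68),(268,535),(515,540)],(394,302))
fit("n3",[192,48],[(88,318),(682,316),(228,38),(540,38),(238,577),(530,577)],z=83.5)
fit("n3",[192,48],[(58,313),(715,315),(207,5),(562,5)],z=99.5)
E
python3 go.py 606.3 179.8 76 144
```

```text
centre [541.9 227.2] theta mod60 23.7 r 21.5 rms 0.30
tube [[541.8 227.2  95. ]]
centre [542.1 226.2] theta mod60 23.9 r 23.3 rms 0.15
centre [542.2 226.2] theta mod60 23.9 r 23.0 rms 0.28
12.65 [606.1 179.1  86.2] [-1.800e+02 -1.000e-01  1.438e+02] F [-1.   0.2 -3.6] M [0.06 0.02 0.02] gap 12.1
([0.0003, 0.0007, 0.0102], [-0.001, -0.001, -0.004])
```

```bash
python3 go.py 606.1 180.1 80 143.8
```

```text
12.65 [606.1 179.1  86.2] [-1.800e+02 -1.000e-01  1.438e+02] F [-1.   0.2 -3.6] M [0.06 0.02 0.02] gap 12.1
([0.0006, 0.0009, 0.0062], [-0.001, -0.001, -0.0])
```

play_rows([
  [[0.0005,0.0008,0.005],[-0.001,-0.001,0],1],
  [[0,0,0.001],[0,0,0],1],
])

```text
time: 12.9
tool_pos: [606.6, 180.3, 80.6]
tcp_rot: [179.9, 0.0, 143.8]
ft_force: [-0.1, 0.3, -2.6]
finger_gap: 11.9
```

```bash
python3 go.py 606.1 180.1 72 143.8
```

```text
12.9 [606.6 180.3  80.6] [179.9   0.  143.8] F [-0.1  0.3 -2.6] M [-0.04  0.03  0.01] gap 11.9
([0.0003, -0.0005, 0.0086], [0.001, 0.001, -0.0])
```

play_rows([
  [[0.0003,-0.0004,0.004],[0.001,0,0],1],
  [[0,0,0.004],[0,0,0],1],
])

```text
time: 13.15
tool_pos: [606.6, 180.3, 72.8]
tcp_rot: [179.9, 0.1, 143.8]
ft_force: [-0.4, -0.3, -3.2]
finger_gap: 12.2
```

```bash
python3 go.py 606.1 180.1 64 143.8
```

```text
13.15 [606.6 180.3  72.8] [1.799e+02 1.000e-01 1.438e+02] F [-0.4 -0.3 -3.2] M [ 0.05 -0.03  0.  ] gap 12.2
([0.0002, -0.0005, 0.0088], [0.001, 0.002, 0.0])
```

play_rows([
  [[0.0002,-0.0004,0.004],[0.001,0.001,0],1],
  [[0,0,0.004],[0,0,0],1],
  [[0,0,0.004],[0,0,0],1],
  [[0,0,0.002],[0,0,0],1],
])

```text
time: 13.65
tool_pos: [605.8, 180.0, 57.3]
tcp_rot: [-180.0, -0.0, 143.8]
ft_force: [0.6, 0.7, -2.7]
finger_gap: 12.4
```

```bash
python3 go.py 606.1 180.1 56.5 143.8
```

```text
13.65 [605.8 180.   57.3] [-180.    -0.   143.8] F [ 0.6  0.7 -2.7] M [-0.02 -0.    0.04] gap 12.4
([-0.0002, 0.0002, 0.0008], [-0.001, -0.0, 0.0])
```

```bash
cat > arc.py <<'E'
import sys; from go import *
s=r.sense(); yaw=float(sys.argv[1]); z=float(sys.argv[2]) if len(sys.argv)>2 else 56.5
def C(y): return np.r_[541.8,227.2]-Ro.from_euler("xyz",[180,0,y],degrees=True).apply([79.8,.4,0])[:2]
Rc=Ro.from_euler("xyz",s["tcp_rot"],degrees=True); print("ring now",(s["tool_pos"]+Rc.apply([79.8,.4,0])).round(1),"yaw",s["tcp_rot"].round(1),"t",round(s["time"],2),"z",s["tool_pos"][2].round(1),"F",s["ft_force"].round(1),"M",s["wrist_torque"].round(2),"gap",round(s["finger_gap"],1)); print(delta(*C(yaw),z,yaw,s))
E
python3 arc.py 140.4
```

```text
ring now [541.6 227.5  57.3] yaw [-180.    -0.   143.8] t 13.65 z 57.3 F [ 0.6  0.7 -2.7] M [-0.02 -0.    0.04] gap 12.4
([-0.0001, -0.0049, 0.0008], [-0.001, -0.0, 0.059])
```

play_rows([
  [[0.0002,-0.0048,0],[0,0,0.06],1],
  [[0.0002,-0.0048,0],[0,0,0.06],1],
])

```text
time: 13.9
tool_pos: [600.1, 172.7, 57.2]
tcp_rot: [180.0, 0.0, 136.8]
ft_force: [2.6, 1.3, -3.0]
finger_gap: 12.3
```

```bash
python3 arc.py 133
```

```text
ring now [542.2 227.6  57.1] yaw [180.    0.  136.8] t 13.9 z 57.2 F [ 2.6  1.3 -3. ] M [ 0.25 -0.34  0.05] gap 12.3
([0.0002, -0.0058, 0.0007], [0.0, 0.001, 0.066])
```

play_rows([
  [[0.0004,-0.008,0],[0,0,0.1],1],
  [[0.0004,-0.008,0],[0,0,0.1],1],
  [[0.0004,-0.008,0],[0,0,0.1],1],
])

```text
time: 14.28
tool_pos: [582.9, 158.9, 57.8]
tcp_rot: [179.7, 0.1, 119.2]
ft_force: [0.6, 1.0, -4.8]
finger_gap: 12.0
```

```bash
python3 arc.py 100
```

```text
ring now [544.3 228.8  57.7] yaw [1.797e+02 1.000e-01 1.192e+02] t 14.28 z 57.8 F [ 0.6  1.  -4.8] M [-0.08 -0.19  0.83] gap 12.0
([0.0044, -0.0292, 0.0011], [0.006, 0.001, 0.335])
```

play_rows([
  [[0,-0.0005,0],[0,0,0],1],
], force=110)

```text
time: 14.4
tool_pos: [582.3, 158.5, 57.8]
tcp_rot: [179.7, 0.1, 119.3]
ft_force: [0.2, 0.7, -5.2]
finger_gap: 10.9
```

```bash
python3 arc.py 114
```

```text
ring now [543.7 228.4  57.6] yaw [1.797e+02 1.000e-01 1.193e+02] t 14.4 z 57.8 F [ 0.2  0.7 -5.2] M [-0.13 -0.02  0.59] gap 10.9
([0.0003, -0.0095, 0.0012], [0.006, 0.002, 0.092])
```

play_rows([
  [[0.0003,-0.0095,0.001],[0.006,0.002,0.092],1],
])

```text
time: 14.52
tool_pos: [575.5, 155.0, 57.5]
tcp_rot: [179.8, -0.0, 114.1]
ft_force: [5.8, 4.6, -3.0]
finger_gap: 10.7
```

```bash
python3 arc.py 108
```

```text
ring now [543.3 228.   57.5] yaw [179.8  -0.  114.1] t 14.53 z 57.5 F [ 5.8  4.6 -3. ] M [ 0.78 -1.04  0.33] gap 10.7
([0.0004, -0.0101, 0.001], [0.003, -0.0, 0.106])
```

play_rows([
  [[0.0004,-0.0098,0.0005],[0.003,0,0.105],1],
  [[0.0004,-0.0088,0],[0,0,0.105],1],
])

```text
time: 14.78
tool_pos: [560.5, 149.9, 58.2]
tcp_rot: [179.6, -0.0, 102.0]
ft_force: [4.0, 0.6, -7.7]
finger_gap: 10.9
```

```bash
python3 arc.py 96
```

```text
ring now [544.3 228.   58.3] yaw [179.6  -0.  102. ] t 14.78 z 58.2 F [ 4.   0.6 -7.7] M [-0.04 -0.57  0.74] gap 10.9
([0.0002, -0.011, 0.0017], [0.006, -0.001, 0.105])
```

play_rows([
  [[0.0005,-0.0092,0],[0,0,0.105],1],
  [[0.0005,-0.0088,0],[0,0,0.105],1],
])

```text
time: 15.02
tool_pos: [543.9, 147.9, 58.2]
tcp_rot: [179.5, -0.1, 90.0]
ft_force: [4.3, 0.2, -6.0]
finger_gap: 10.9
```

```bash
python3 arc.py 84
```

```text
ring now [544.4 227.7  58.4] yaw [ 1.795e+02 -1.000e-01  9.000e+01] t 15.03 z 58.2 F [ 4.3  0.2 -6. ] M [-0.22 -0.58  0.65] gap 10.9
([-0.0, -0.0109, 0.0016], [0.009, -0.002, 0.104])
```

play_rows([
  [[0,-0.011,0.0015],[0.008,-0.002,0.1],1],
  [[0.0004,-0.0095,0.0003],[0.002,0,0.1],1],
])

```text
time: 15.28
tool_pos: [527.5, 149.4, 58.2]
tcp_rot: [179.5, -0.1, 78.4]
ft_force: [7.1, -2.0, -7.2]
finger_gap: 10.0
```

```bash
python3 arc.py 73
```

```text
ring now [543.9 227.5  58.3] yaw [ 1.795e+02 -1.000e-01  7.840e+01] t 15.28 z 58.2 F [ 7.1 -2.  -7.2] M [-0.48 -1.04  0.42] gap 10.0
([-0.0003, -0.0096, 0.0016], [0.008, -0.002, 0.094])
```

play_rows([
  [[0.0003,-0.0105,0.001],[0.004,-0.001,0.1],1],
  [[0.0004,-0.0095,0.0003],[0.002,0,0.1],1],
])

```text
time: 15.52
tool_pos: [512.1, 154.0, 58.3]
tcp_rot: [179.4, -0.2, 66.9]
ft_force: [6.8, -2.4, -8.4]
finger_gap: 10.2
```

```bash
python3 arc.py 61
```

```text
ring now [543.8 227.2  58.6] yaw [179.4  -0.2  66.9] t 15.53 z 58.3 F [ 6.8 -2.4 -8.4] M [-0.67 -0.94  0.37] gap 10.2
([-0.0004, -0.01, 0.0017], [0.01, -0.004, 0.102])
```

play_rows([
  [[-0.0002,-0.01,0.0015],[0.009,-0.003,0.1],1],
  [[0.0004,-0.0095,0.0003],[0.002,0,0.1],1],
  [[0.0004,-0.009,0.0003],[0.001,0,0.085],1],
])

```text
time: 15.9
tool_pos: [492.4, 165.9, 58.0]
tcp_rot: [179.6, -0.3, 50.4]
ft_force: [6.1, -6.6, -6.2]
finger_gap: 10.5
```

```bash
python3 arc.py 48;python3 nutview.py n4 541.8 227.2
```

```text
ring now [543.6 227.2  58.4] yaw [179.6  -0.3  50.4] t 15.9 z 58.0 F [ 6.1 -6.6 -6.2] M [-1.34 -0.99  0.15] gap 10.5
([-0.001, -0.0047, 0.0015], [0.008, -0.005, 0.042])
15.9 [492.4 165.9  58. ] [179.55  -0.26  50.39] crop origin 191 49 pred [255.4139939   99.48949892]
```

View pics/n4.png

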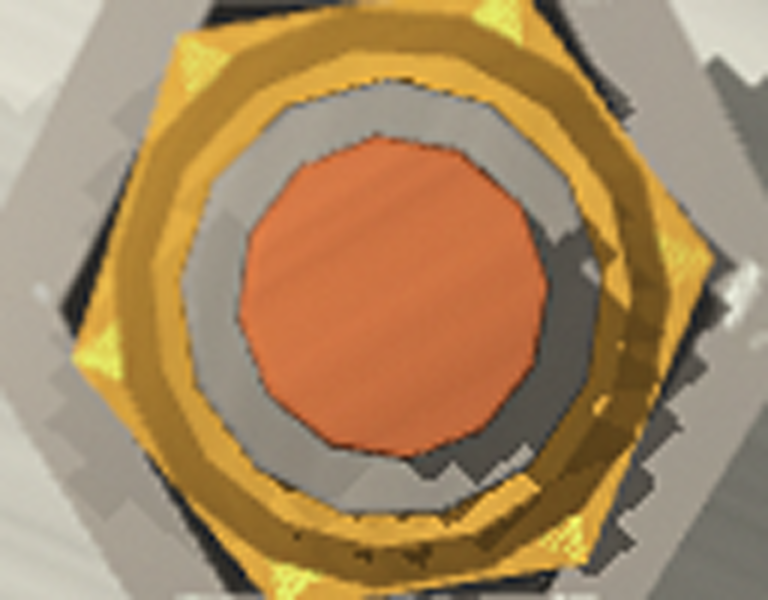

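The nut corners visible through the ring are (178,38), (72,358), (715,262), (588,566), (537,0) and (268,600). The ring leads the nut by its play, as expected.

```bash
python3 - <<'E'
from fit import *
fit("n4",[191,49],[(178,38),(72,358),(715,262),(588,566)],(394,296))
fit("n4",[191,49],[(178,38),(72,358),(715,262),(588,566),(537,-2),(268,602)],(394,296))
E
```

```text
centre [541.8 226.9] theta mod60 59.1 r 22.0 rms 0.18
tube [[542.  227.2  95. ]]
centre [541.8 226.8] theta mod60 57.9 r 21.8 rms 0.69
tube [[542.  227.2  95. ]]
```

play_rows([
  [[0.0003,-0.0048,0.0003],[0.002,-0.001,0.05],1],
  [[0.0003,-0.0045,0.0003],[0.001,0,0.042],1],
])

```text
time: 16.2
tool_pos: [487.3, 170.6, 57.8]
tcp_rot: [179.5, -0.2, 45.0]
ft_force: [3.0, -6.5, -4.9]
finger_gap: 10.6
```

```bash
python3 arc.py 45;python3 nutview.py n5 541.8 227.2
```

```text
ring now [544.  226.7  58.1] yaw [179.5  -0.2  45. ] t 16.2 z 57.8 F [ 3.  -6.5 -4.9] M [-1.17 -0.47  0.34] gap 10.6
([-0.0012, -0.0019, 0.0013], [0.01, -0.003, -0.0])
16.2 [487.3 170.6  57.8] [179.45  -0.2   44.99] crop origin 190 49 pred [254.25044999  99.66332501]
```

View pics/n5.png

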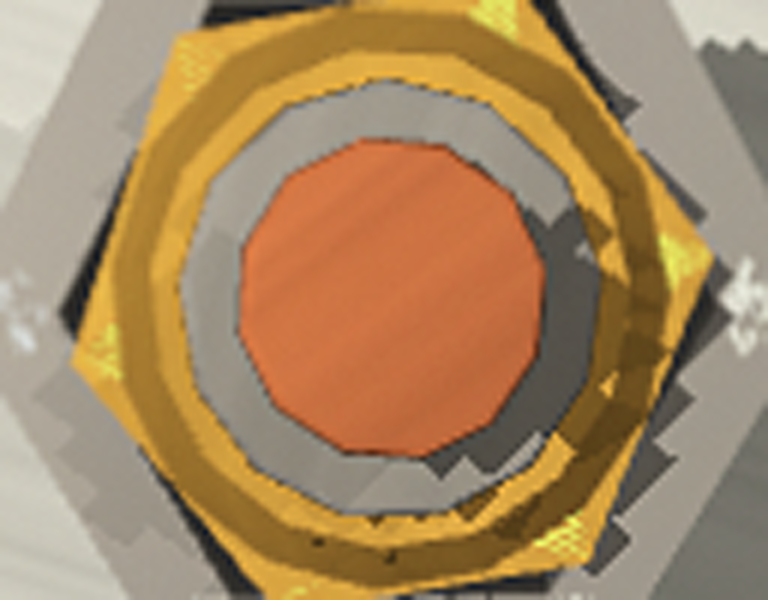

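The view is nearly the same relative to the tool, with nut corners at (176,38), (72,361), (715,260) and (590,566).

```bash
python3 - <<'E'
from fit import *
fit("n5",[190,49],[(176,38),(72,361),(715,260),(590,566)],(393,298))
E
```

```text
centre [541.8 226.9] theta mod60 54.0 r 22.0 rms 0.15
tube [[542.  227.1  95. ]]
```

```bash
python3 arc.py 49.8 57
```

```text
ring now [543.8 226.9  58. ] yaw [179.5  -0.2  44.9] t 16.25 z 57.7 F [ 3.3 -6.3 -4.6] M [-1.2  -0.48  0.28] gap 10.3
([-0.001, 0.0052, 0.0007], [0.009, -0.003, -0.086])
```

play_rows([
  [[-0.0005,0.0026,0],[0.004,-0.002,-0.043],1],
  [[-0.0005,0.0026,0],[0.004,-0.001,-0.043],1],
])

```text
time: 16.5
tool_pos: [491.6, 166.5, 58.4]
tcp_rot: [179.8, -0.1, 50.2]
ft_force: [1.2, -0.5, -3.1]
finger_gap: 10.3
```

```bash
python3 arc.py 50 62
```

```text
ring now [543.  227.5  58.6] yaw [ 1.798e+02 -1.000e-01  5.020e+01] t 16.5 z 58.4 F [ 1.2 -0.5 -3.1] M [-0.09 -0.17 -0.09] gap 10.3
([-0.001, -0.001, -0.0036], [0.003, -0.002, 0.003])
```

play_rows([
  [[-0.0005,-0.0004,-0.006],[0.002,-0.001,0],1],
  [[0,0,-0.008],[0,0,0],1],
])

```text
time: 16.75
tool_pos: [491.7, 166.4, 73.4]
tcp_rot: [179.9, -0.1, 50.2]
ft_force: [1.0, -0.0, -3.4]
finger_gap: 10.6
```

```bash
python3 arc.py 50 85
```

```text
ring now [543.  227.5  73.5] yaw [ 1.799e+02 -1.000e-01  5.020e+01] t 16.75 z 73.4 F [ 1.  -0.  -3.4] M [ 0.   -0.17 -0.02] gap 10.6
([-0.001, -0.0011, -0.0116], [0.002, -0.001, 0.004])
```

play_rows([
  [[0,0,-0.008],[0,0,0],1],
  [[0,0,-0.006],[0,0,0],1],
  [[0,0,0],[0,0,0],1],
])

```text
time: 17.12
tool_pos: [491.9, 167.0, 89.9]
tcp_rot: [179.9, -0.1, 50.3]
ft_force: [0.9, 0.9, -2.4]
finger_gap: 10.6
```

```bash
python3 arc.py 50 88;python3 nutview.py n6 541.8 227.2
```

```text
ring now [543.2 228.1  90.1] yaw [ 1.799e+02 -1.000e-01  5.030e+01] t 17.12 z 89.9 F [ 0.9  0.9 -2.4] M [-0.03 -0.01 -0.03] gap 10.6
([-0.0016, -0.0009, 0.0019], [0.002, -0.003, 0.005])
17.125 [491.9 167.   89.9] [ 1.7987e+02 -1.4000e-01  5.0270e+01] crop origin 193 51 pred [257.01457929 101.95241548]
```

View pics/n6.png

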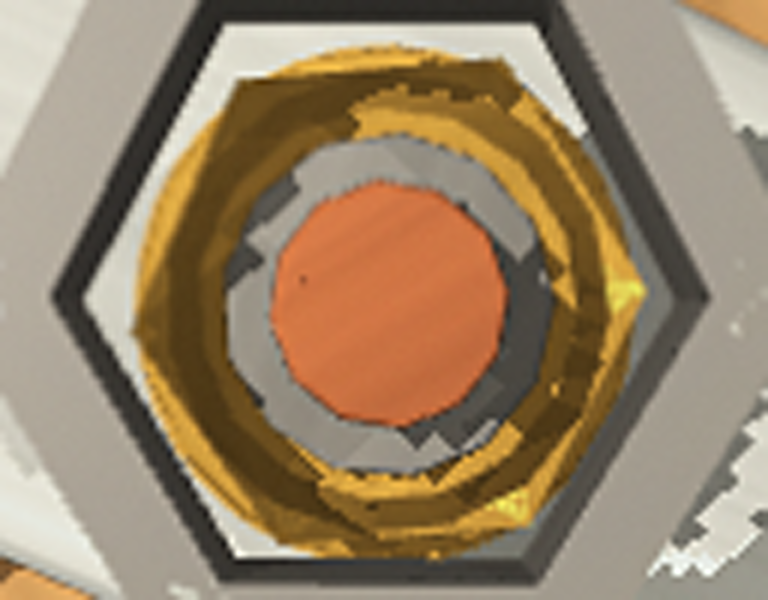

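The ring is off the nut and the tube still passes through it. The nut corners are (134,332), (240,78), (505,60), (643,290) and (530,525), with (268,541) less clear.

```bash
python3 - <<'E'
from fit import *
fit("n6",[193,51],[(134,332),(240,78),(505,60),(643,290),(530,525),(262,541)],(390,303))
E
python3 plan.py 585 -258 150 181 9
```

```text
centre [541.7 227.2] theta mod60 54.0 r 21.9 rms 0.58
tube [[542.  227.2  95. ]]
from [491.6 166.9  89.5] 50.3
[-0.0297, 0.0382, -0.0067] -0.2535
[-0.0383, 0.0295, -0.0067] -0.2535
[-0.0445, 0.0189, -0.0067] -0.2535
[-0.0478, 0.0072, -0.0067] -0.2535
[-0.0481, -0.005, -0.0067] -0.2535
[-0.0453, -0.0169, -0.0067] -0.2535
[-0.0396, -0.0277, -0.0067] -0.2535
[-0.0314, -0.0368, -0.0067] -0.2535
[-0.0211, -0.0435, -0.0067] -0.2535
```

play_rows([
  [[0,0,-0.03],[0,0,0],1],
  [[0,0,-0.04],[0,0,0],1],
])

```text
time: 17.42
tool_pos: [487.7, 166.1, 155.9]
tcp_rot: [-179.8, 0.3, 50.3]
ft_force: [0.4, 0.1, -2.1]
finger_gap: 10.5
```

```bash
python3 plan.py 585.6 -258.4 155 181 14
```

```text
from [487.7 166.1 155.9] 50.3
[-0.0189, 0.0248, 0.0001] -0.163
[-0.0226, 0.0214, 0.0001] -0.163
[-0.0258, 0.0174, 0.0001] -0.163
[-0.0283, 0.013, 0.0001] -0.163
[-0.03, 0.0082, 0.0001] -0.163
[-0.0309, 0.0033, 0.0001] -0.163
[-0.0311, -0.0018, 0.0001] -0.163
[-0.0304, -0.0068, 0.0001] -0.163
[-0.0289, -0.0117, 0.0001] -0.163
[-0.0266, -0.0162, 0.0001] -0.163
[-0.0236, -0.0203, 0.0001] -0.163
[-0.02, -0.0238, 0.0001] -0.163
[-0.0159, -0.0268, 0.0001] -0.163
[-0.0113, -0.029, 0.0001] -0.163
```

play_rows([
  [[-0.019,0.025,0],[0,0,-0.163],1],
  [[-0.0225,0.0215,0],[0,0,-0.163],1],
  [[-0.026,0.0175,0],[0,0,-0.163],1],
  [[-0.028,0.013,0],[0,0,-0.163],1],
  [[-0.03,0.008,0],[0,0,-0.163],1],
  [[-0.031,0.003,0],[0,0,-0.163],1],
  [[-0.031,-0.002,0],[0,0,-0.163],1],
])

```text
time: 18.3
tool_pos: [540.9, -48.7, 157.4]
tcp_rot: [-179.8, -0.1, 118.0]
ft_force: [0.3, 0.9, -3.9]
finger_gap: 10.3
```

```bash
python3 plan.py 585.6 -258.4 150 181 7;python3 go.py 1 1 1 181
```

```text
from [540.9 -48.7 157.4] 118.0
[-0.0294, -0.0084, 0.0011] -0.1572
[-0.0278, -0.0129, 0.0011] -0.1572
[-0.0254, -0.0171, 0.0011] -0.1572
[-0.0224, -0.0209, 0.0011] -0.1572
[-0.0189, -0.0241, 0.0011] -0.1572
[-0.0149, -0.0268, 0.0011] -0.1572
[-0.0105, -0.0288, 0.0011] -0.1572
18.3 [540.9 -48.7 157.4] [-1.798e+02 -1.000e-01  1.180e+02] F [ 0.3  0.9 -3.9] M [-0.01 -0.02  0.03] gap 10.3
([0.2967, -0.453, 0.1589], [-0.002, -0.004, -1.1])
```

play_rows([
  [[-0.0295,-0.0085,0.001],[0,0,-0.157],1],
  [[-0.028,-0.013,0.001],[0,0,-0.157],1],
  [[-0.0255,-0.017,0.001],[0,0,-0.157],1],
  [[-0.0225,-0.021,0.001],[0,0,-0.157],1],
  [[-0.019,-0.024,0.001],[0,0,-0.157],1],
  [[-0.015,-0.027,0.001],[0,0,-0.157],1],
  [[-0.0105,-0.029,0.001],[0,0,-0.157],1],
  [[0,0,0],[0,0,0],1],
])

```text
time: 19.3
tool_pos: [587.3, -266.3, 143.8]
tcp_rot: [179.7, -0.7, -177.0]
ft_force: [0.1, -0.3, -2.8]
finger_gap: 10.5
```

```bash
python3 go.py 585.6 -258.4 60 181
```

```text
19.3 [ 587.3 -266.3  143.8] [ 179.7   -0.7 -177. ] F [ 0.1 -0.3 -2.8] M [ 0.05  0.04 -0.06] gap 10.5
([0.0002, 0.0076, 0.0838], [0.004, -0.012, 0.036])
```

play_rows([
  [[0,0.004,0.04],[0.004,-0.012,0.036],1],
  [[0,0.0036,0.04],[0,0,0],1],
  [[0,0,0],[0,0,0],1],
  [[0,0,0],[0,0,0],1],
])

```text
time: 19.8
tool_pos: [586.7, -256.7, 62.9]
tcp_rot: [179.9, 0.0, -179.4]
ft_force: [0.4, 0.5, -1.9]
finger_gap: 10.4
```

```bash
python3 go.py 585.6 -258.4 25 181
```

```text
19.8 [ 586.7 -256.7   62.9] [ 179.9    0.  -179.4] F [ 0.4  0.5 -1.9] M [0.01 0.   0.04] gap 10.4
([0.0011, -0.0017, 0.0379], [0.001, 0.0, -0.007])
```

play_rows([
  [[0.001,-0.0017,0.025],[0.001,0,-0.007],1],
  [[0,0,0.013],[0,0,0],1],
  [[0,0,0],[0,0,0],1],
])

```text
time: 20.18
tool_pos: [589.4, -259.8, 30.4]
tcp_rot: [-179.8, 0.4, -179.0]
ft_force: [-0.1, -0.7, -2.8]
finger_gap: 10.7
```

```bash
python3 go.py 585.6 -258.4 10 181
```

```text
20.18 [ 589.4 -259.8   30.4] [-179.8    0.4 -179. ] F [-0.1 -0.7 -2.8] M [0.03 0.03 0.03] gap 10.7
([0.0039, 0.0015, 0.0204], [-0.004, 0.007, -0.001])
```

play_rows([
  [[0.004,0.0015,0.014],[-0.004,0.007,0],1],
  [[0,0,0.004],[0,0,0],1],
  [[0,0,0],[0,0,0],1],
])

```text
time: 20.55
tool_pos: [586.7, -259.0, 13.8]
tcp_rot: [-180.0, 0.2, -179.0]
ft_force: [-0.0, 0.6, -2.5]
finger_gap: 10.3
```

```bash
python3 go.py 585.6 -258.4 7 181
```

```text
20.55 [ 586.7 -259.    13.8] [-180.     0.2 -179. ] F [-0.   0.6 -2.5] M [ 0.02 -0.02  0.03] gap 10.3
([0.0012, 0.0007, 0.0068], [-0.001, 0.003, -0.001])
```

play_rows([
  [[0.001,0.0005,0.004],[0,0.003,0],1],
  [[0,0,0.002],[0,0,0],1],
  [[0,0,0.001],[0,0,0],1],
])

```text
time: 20.92
tool_pos: [586.1, -258.7, 7.0]
tcp_rot: [-179.9, 0.0, -179.1]
ft_force: [-0.4, 0.9, -3.4]
finger_gap: 10.9
```

```bash
python3 go.py 585.6 -258.4 6 181
```

```text
20.93 [ 586.1 -258.7    7. ] [-179.9    0.  -179.1] F [-0.4  0.9 -3.4] M [-0.02 -0.01 -0.02] gap 10.9
([0.0005, 0.0003, 0.001], [-0.001, 0.0, -0.001])
```

play_rows([
  [[0,0,0.001],[0,0,0],1],
  [[0,0,0],[0,0,0],1],
])

```text
time: 21.18
tool_pos: [586.2, -258.8, 6.3]
tcp_rot: [-179.9, 0.0, -179.0]
ft_force: [-0.2, 0.3, -3.5]
finger_gap: 10.5
```

```bash
python3 go.py 585.6 -258.4 5.5 181
```

```text
21.18 [ 586.2 -258.8    6.3] [-179.9    0.  -179. ] F [-0.2  0.3 -3.5] M [ 0.02  0.01 -0.02] gap 10.5
([0.0006, 0.0004, 0.0008], [-0.001, 0.001, -0.001])
```

play_rows([
  [[0,0,0.0008],[0,0,0],1],
  [[0,0,0],[0,0,0],1],
])

```text
time: 21.42
tool_pos: [586.5, -258.9, 6.3]
tcp_rot: [-179.9, 0.1, -179.0]
ft_force: [0.4, 0.2, -2.9]
finger_gap: 10.5
```

```bash
python3 go.py 585.6 -258.4 5 181
```

```text
21.43 [ 586.5 -258.9    6.3] [-1.799e+02  1.000e-01 -1.790e+02] F [ 0.4  0.2 -2.9] M [-0.05 -0.01 -0.03] gap 10.5
([0.0009, 0.0005, 0.0013], [-0.002, 0.001, -0.001])
```

play_rows([
  [[0.0005,0,0.0015],[0,0,0],1],
  [[0,0,0],[0,0,0],1],
])

```text
time: 21.68
tool_pos: [586.8, -259.1, 6.4]
tcp_rot: [-179.9, 0.1, -179.0]
ft_force: [-0.0, 0.3, -2.2]
finger_gap: 10.4
```

```bash
python3 go.py 585.6 -258.4 4.5 181
```

```text
21.68 [ 586.8 -259.1    6.4] [-1.799e+02  1.000e-01 -1.790e+02] F [-0.   0.3 -2.2] M [-0.01 -0.01  0.03] gap 10.4
([0.0012, 0.0007, 0.0019], [-0.002, 0.002, -0.001])
```

play_rows([
  [[0.001,0.0005,0.0015],[0,0.001,0],1],
])

```text
time: 21.8
tool_pos: [586.8, -259.1, 6.2]
tcp_rot: [-179.8, 0.2, -179.0]
ft_force: [-2.3, 2.1, 11.5]
finger_gap: 10.6
```

```bash
python3 go.py 585.6 -258.4 4.5 181
```

```text
21.8 [ 586.8 -259.1    6.2] [-179.8    0.2 -179. ] F [-2.3  2.1 11.5] M [ 0.29  0.4  -0.05] gap 10.6
([0.0011, 0.0008, 0.0017], [-0.003, 0.003, -0.001])
```

play_rows([
  [[0,0,0],[0,0,0],0.4],
  [[0,0,0],[0,0,0],0.4],
  [[0,0,0],[0,0,0],0.3],
  [[0,0,0],[0,0,0],0.3],
  [[0,0,-0.03],[0,0,0],0.3],
  [[0,0,-0.05],[0,0,0],0.3],
  [[0,0,-0.05],[0,0,0],0.3],
  [[0,0,0],[0,0,0],0],
], force=20)

```text
time: 22.8
tool_pos: [585.6, -258.5, 138.2]
tcp_rot: [-179.9, 0.1, -179.1]
ft_force: [0.4, 0.2, 0.1]
finger_gap: 76.1
```

```bash
python3 go.py 585.6 -258.4 150 181; python3 - <<'E'
from h import *
w=eyes.snapshot("wrist")[:,:,::-1]; sc=eyes.snapshot("scene")[:,:,::-1]
cv2.imwrite("pics/f.png",np.hstack([crop(w,106,0,300,384,1.3),crop(sc,150,120,220,264,1.89)[:499]]))
E
```

```text
22.8 [ 585.6 -258.5  138.2] [-1.799e+02  1.000e-01 -1.791e+02] F [0.4 0.2 0.1] M [-0.   -0.05 -0.  ] gap 76.1
([-0.0001, 0.0, -0.0118], [-0.002, 0.001, -0.001])
```

View pics/f.png

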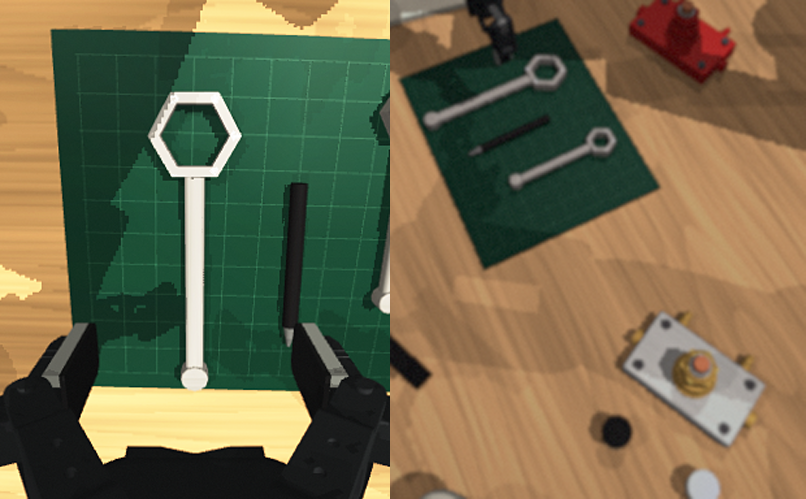

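The final view shows the spanner flat on the mat (ring at 195,135, end at 195,377) and the gripper clear of it. The pen, small spanner and both pots are where they were.

play_rows([
  [[0,0,-0.02],[0,0,0],0],
  [[0,0,0],[0,0,0],0],
])

```text
time: 23.15
tool_pos: [581.7, -256.4, 151.3]
tcp_rot: [179.8, -0.5, -179.1]
ft_force: [0.2, -0.1, 0.2]
finger_gap: 85.1
```

```bash
python3 -c "
from h import *
print(r.sense()['time'],r.sense()['ft_force']); print(r.hand_in())"
```

```text
23.15 [ 0.22184422 -0.08337802  0.19233622]
the job is handed in; nothing more can be done
None
```

The nut is finger-tight plus about a quarter turn, the larger spanner lies flat on the green mat, and the job was handed in at 23 s.

- **Finger-tight:** I ran the nut down about 60° with a 20 N grip. The wrist torque stepped from 0.1 to about 0.9 N m near 115° of jaw yaw. I stopped one small step later, about 3° past that, and the fingers appear to have slipped there.
- **Quarter turn:** the spanner went over the nut with no noticeable contact force. The camera put the nut at 23.7° before the turn and 54.0° (mod 60) after the spanner was lifted off, so it turned about 89.7°.
- **Uncertainty:** the camera angle readings are good to about 1–2°. Jaw readings put finger-tight between 24° and 26.6°, so the true extra turn could be 90–93°.
- **Putting back:** the last picture shows the spanner on the mat where it started, and the pen, small spanner and both pots unmoved. The gripper was clear, with no force on it.
- **Small deviations:** contact when setting the spanner down was about 14 N. During the turn the handle slipped a degree or two in the 60 N grip, so I raised the grip to 110 N on the steel handle only. Sideways force during the turn was at most about 9 N.

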